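# Clamp the tube block in its holder

## Robot

A 6-joint arm with a two-finger parallel gripper is mounted at the origin on a cart in front of the work surface, level with it; the furniture and walls round the work are solid. World frame = base frame: x ahead of the robot, y to its left, z up, the work surface at z = 0. Lengths are in mm, angles in rad, forces in N, time in s.
With the tool pointing down it reaches from about 275 to 825 mm from the base axis. Payload 4.9 kg.
Tool frame: the origin (TCP) lies at the very end of the fingers, on their centre line; the grasp point (between the pads) lies 19 mm behind it; z points along the fingers, y is the line along which they close (so a half turn about z gives the same grasp; the last joint's range is limited). The gripper opens to 85 mm and grips with 20 to 120 N. Pads are 22 mm wide; open, the fingers measure 114 mm over their backs; the gripper's body (76 mm by 85 mm) begins 54 mm behind the grasp point. The pads swing forward as they close: fully open they stand 13 mm farther back than shut.
Start: joints at [1.042, 0.326, -0.193, 1.052, 0, 1.437], TCP at [211.539, 507.71, 231.281] pointing down, gripper open.
Joint ranges: [-2.65, 2.65], [-0.97, 1.79], [-1.3, 1.35], [-1.93, 2.1], [-1.47, 1.37], [-3.14, 3.14]. Speed limits (rad/s): [2.57, 2.57, 3.14, 3.14, 3.14, 3.14].

## Interface

Orientations are given as [roll, pitch, yaw] about the fixed x, y, z axes, in that order (R = Rz(yaw) Ry(pitch) Rx(roll)).
In Python, from bench import bot, solve_ik, imaging gives the robot as it stands. Calls block until the motion is done:
- bot.move_ptp(position, orientation): joint-space move of the TCP to a pose.
- bot.movel(position, rot=None, max_speed=150, threshold=None): straight line of the TCP; rot=None keeps the orientation; max_speed is the mean speed in mm/s. With threshold (N) it stops when the force on the tool has changed by that much, and returns True; else False.
- bot.move_j(angles): joint-space move.
- bot.grip(opening, effort=None): opening from 0.0 (shut) to 1.0 (fully open); effort is the grip in N (None keeps the last); returns when the fingers have stopped.
- bot.dwell(seconds).
- solve_ik(position, orientation): joint angles nearest the present ones, or None.
- bot.get_state(): the state.
- imaging.capture(name): name is "scene" or "top" or "wrist"; returns the picture (420x560x3 uint8, blue, green, red); there is no depth.
- imaging.camera_model(name): a dict with "K" (3x3 intrinsics, pixels), "position" and "rotation" of the camera in the world. Camera axes: x right, y up, looking along -z (the intrinsics and any distortion apply to the point x, -y, -z); pixel columns grow to the right and rows downward; lengths in mm; the calibration is good to about 2 mm. The wrist camera is an equidistant fisheye: a pixel r from the principal point sees the ray r / f radians off the axis. A picture is of the moment at which its call begins: read the wrist's pose just before it. camera_model takes no time and is no camera call; for the wrist camera it gives the pose at the moment of the call.
A pose or a line that the arm cannot do raises bot.IKError and nothing moves.
- bot.sign_off(): hands the job in; it is judged then, once.
The state is a dict: "t": time; "qpos": joint angles; "joint_velocities": joint speeds; "effort": joint torques, N m; "tcp_pos": TCP position; "orientation": TCP orientation; "contact_force": force on the tool from outside, world axes, zero at the start; "wrist_torque": the same for the moment, N m; "opening": opening from 0.0 (shut) to 1.0 (fully open); "gripper_force": force on a finger pad.
Only numpy, scipy, OpenCV 4.12 (cv2) and the standard library are available. Lean on these libraries where they do the work, as an engineer would, in place of code of your own. Each camera call takes 0.05 s, during which the arm holds its last target. There are 200 camera calls.

## Task

Load the aluminium tube block into the grey holder: set it down in the open end of the holder's channel with its sloping shoulder on the knob's side, slide it along the channel under the clamp as far as the red end stop, and let go. Then turn the black knob clockwise (looking down on the knob) until it stops tight, so that the orange pad presses on the block's shoulder. Do not knock over or shift the bottles and other things standing around.

Things in the scene. Friction and masses are not known exactly. Their poses are not given: they have to be found in the camera images.
- block_mid (a point): Centre (half-way up) of the loose aluminium tube block: 120 mm (its x) by 64 mm (y) by 56 mm high, 0.4 kg give or take a third, 12 wells in the top, blue band low at the front. It stands on the bench, z up. Its front (-x) end has a sloping shoulder: the top falls from 56 to 39 mm height over the last 24 mm. Grip it across the 64 mm, near the middle.
- home (a point): Where the block's centre is when home in the fixed grey holder; block and holder axes then agree: x away from the knob, y along the channel to its open end, z up. 28 mm above the channel floor, 40 mm above the bench. Channel walls at x = -64 mm (rail, 11 mm above the floor) and +64 mm (fence, 25 mm). Nothing of the clamp stands over x > -35 mm here.
- mouth (a point): Where the block's centre is when it stands in the open end of the channel, before it is slid home: 85 mm along +y from home, same axes and height. Here the block can be lowered from straight above, x across the channel (4 mm play each side); the base plate ends 70 mm further along +y.
- stop (a point): Middle of the red end stop's face, 14 mm above the channel floor; the block's -y side rests on it when home. The stop covers only x = +22 to +64 mm, is 10 mm thick and rises 27 mm above the floor, so a finger on the block's middle passes beside it.
- pad_face (a point): Centre of the orange pad's face, 18 mm wide, at the lower end of the leaning screw. It overhangs the block's shoulder, clear of it by 5 mm or more while unscrewed, so the block comes under it only along the channel, never from above. It is sprung: once tight it presses on the shoulder with about 15 N. The 46 mm wide clamp post stands on the knob's side of the channel.
- knob_grip (a point): Centre of the round knurled black knob, 48 mm in diameter, 28 mm high, on the leaning clamp screw, about 125 mm above the bench. Its z is the screw axis, out of the knob's top: 35 degrees from vertical, leaning to the holder's -x side. Its x turns with the knob (white mark). Grip it anywhere on the rim, tool along the axis. 18 mm or more below this point is a boss of 32 mm diameter.
- knob (a joint): Turn of the knob in rad: 0 fully unscrewed (starts 0 to 0.6), grows as it is turned clockwise looking down on the knob's top, and stops hard at 3.2 (tight). Each rad moves knob and screw 5 mm along the axis towards the block. It takes 0.15 N m to turn, up to 0.3 N m once the pad presses, and stays where it is left.

How it is judged:
By the outcome, as a careful person would: the job done as asked, in the order asked, and still so for the second after the job is handed in, with the robot touching nothing.
It also fails if it takes over 64 s, if anything falls off the work surface, if the arm or the gripper's body presses on something with over 40 N, if the wrist force passes 120 N, or if a joint passes its speed limit or range.

## Working session

There is one attempt and no reset: what is moved stays moved. The work goes in short steps, each a Python script; the robot and the scene stay as the last script left them, time stands still between calls to the robot, and variables do not carry over. Pictures are saved under pics/ and viewed, at most 10 in all, crops included, and the job is handed in when it is done.

```bash
ls; mkdir -p pics; python3 - <<'E'
from bench import bot, imaging
import cv2, numpy as np
for n in("scene","top","wrist"):
    im=imaging.capture(n); cv2.imwrite(f"pics/{n}0.png",im)
    m=imaging.camera_model(n); print(n,{k:np.round(np.array(v),3).tolist() if not isinstance(v,str) else v for k,v in m.items()})
a=cv2.imread("pics/top0.png");cv2.imwrite("pics/top0b.png",cv2.resize(a,(800,600),interpolation=cv2.INTER_CUBIC))
a=cv2.imread("pics/scene0.png");cv2.imwrite("pics/scene0b.png",cv2.resize(a,(800,600),interpolation=cv2.INTER_CUBIC))
print(bot.get_state())
E
```

```text
pics
scene {'K': [[435.639, 0.0, 281.137], [0.0, 435.639, 200.92], [0.0, 0.0, 1.0]], 'position': [167.953, -472.185, 633.03], 'rotation': [0.948, -0.004, -0.65]}
top {'K': [[424.268, 0.0, 278.504], [0.0, 424.268, 203.403], [0.0, 0.0, 1.0]], 'position': [505.321, 66.701, 1042.038], 'rotation': [0.076, 0.016, -1.548]}
wrist {'K': [[325.192, 0.0, 277.729], [0.0, 325.192, 209.194], [0.0, 0.0, 1.0]], 'position': [149.648, 533.723, 372.882], 'rotation': [-0.267, 0.002, 1.177]}
{'t': 0.15, 'qpos': array([ 1.04180750e+00,  3.26754774e-01, -1.93337431e-01,  1.05204686e+00,
        2.22805114e-06,  1.43657322e+00]), 'joint_velocities': array([-0.00010346, -0.00235538,  0.00484464, -0.00106841, -0.00048813,
        0.00037641]), 'effort': array([ 8.14130817e-04, -4.43702924e+01,  2.62664974e+01,  1.04498156e-02,
       -1.14691652e-04,  1.62024514e-05]), 'tcp_pos': array([211.29648748, 507.30466575, 230.69837286]), 'orientation': array([-3.14026229e+00, -1.81894114e-04,  2.74682681e+00]), 'contact_force': array([-0.80615189,  0.79039603,  0.41526319]), 'wrist_torque': array([-0.02757755, -0.05256036,  0.03086624]), 'gripper_force': 0.0, 'opening': 1.0017987726261126}
```

View pics/top0b.png

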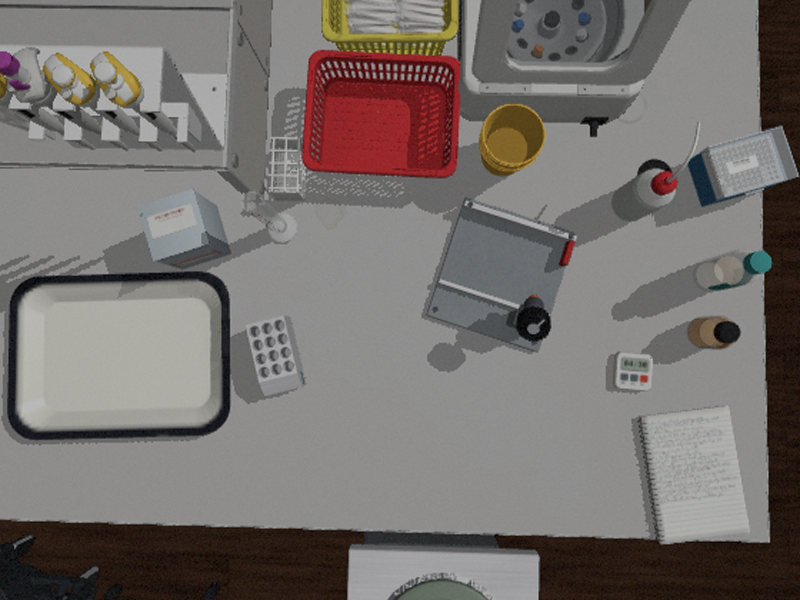

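View pics/scene0b.png

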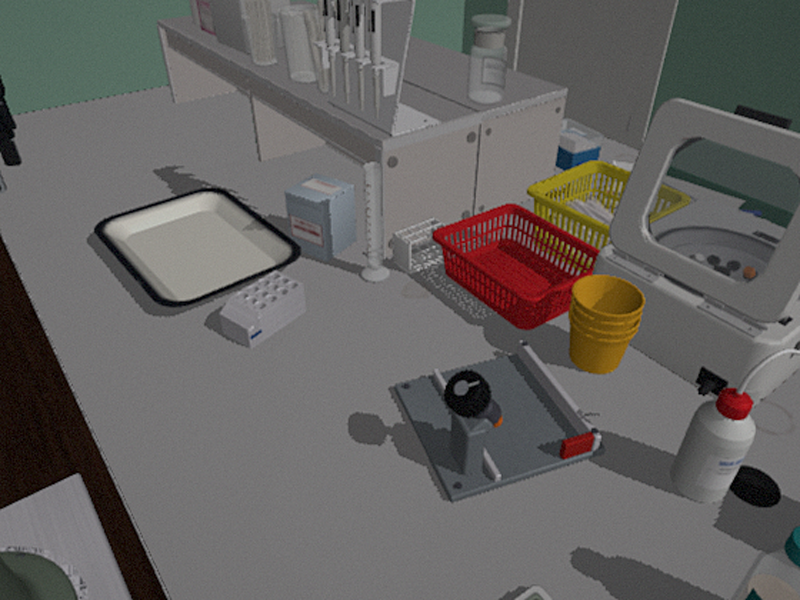

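The top view (800 px scale) shows the block at about (272,355), with its shoulder towards the robot (bottom). The holder is at about (500,275): knob (534,322), red stop (567,252), open end to the left. The scene view agrees. Next I'll get coarse positions and take close wrist views.

```bash
cat > h.py <<'E'
from bench import bot, solve_ik, imaging
import cv2, numpy as np
from scipy.spatial.transform import Rotation as Ro
def rays(name,px,m=None):
    m=m or imaging.camera_model(name); K=np.array(m["K"]); R=np.array(m["rotation"],float)
    R=R if R.shape==(3,3) else Ro.from_euler("xyz",R).as_matrix()
    d=(np.atleast_2d(px).astype(float)-K[:2,2])/K[0,0]
    if name=="wrist":
        r=np.linalg.norm(d,axis=1,keepdims=True)+1e-12
        v=np.hstack([d/r*np.sin(r),np.cos(r)])
    else: v=np.hstack([d,np.ones((len(d),1))])
    v=v*[1,-1,-1]; v/=np.linalg.norm(v,axis=1,keepdims=True)
    return np.array(m["position"]),v@R.T
def onz(name,px,z,m=None):
    p,v=rays(name,px,m); z=np.broadcast_to(z,len(v)); return p+v*((z-p[2])/v[:,2])[:,None]
def cross(p1,v1,p2,v2):
    A=sum(np.eye(3)-np.outer(v,v) for v in(v1,v2)); b=sum((np.eye(3)-np.outer(v,v))@p for p,v in((p1,v1),(p2,v2)))
    return np.linalg.solve(A,b)
def red(im):
    h=cv2.cvtColor(im,cv2.COLOR_BGR2HSV); return cv2.inRange(h,(0,150,60),(6,255,255))|cv2.inRange(h,(174,150,60),(180,255,255))
def shot(n,tag):
    m=imaging.camera_model(n); im=imaging.capture(n); cv2.imwrite(f"pics/{tag}.png",im)
    np.savez(f"pics/{tag}.npz",**{k:np.array(m[k]) for k in("K","position","rotation")}); return im,m
def load(tag):
    d=np.load(f"pics/{tag}.npz"); return cv2.imread(f"pics/{tag}.png"),{k:d[k] for k in d.files}
def down(x,y,z,yaw): bot.move_ptp([x,y,z],[np.pi,0,yaw])
E
python3 - <<'E'
from h import *
np.set_printoptions(precision=1,suppress=True)
s=.7
print("block",onz("top",np.array([[272,350],[262,320],[287,390]])*s,56))
print("plate corners, fence, stop",onz("top",np.array([[425,315],[465,200],[578,235],[537,350],[567,252]])*s,[12,37,37,12,39]))
kt=rays("top",[534*s,322*s]); ks=rays("scene",[468*s,394*s])
print("knob",cross(kt[0],kt[1][0],ks[0],ks[1][0]))
for yaw in(0.25,0.25-np.pi,0.25+np.pi): print(yaw,solve_ik([390,330,200],[np.pi,0,yaw]))
for yaw in(-.33,-.33+np.pi,-.33-np.pi): print(yaw,solve_ik([500,-20,200],[np.pi,0,yaw]))
E
```

```text
block [[478.9 286.4  56. ]
 [527.2 304.6  56. ]
 [415.1 259.6  56. ]]
plate corners, fence, stop [[ 542.8   37.8   12. ]
 [ 736.4  -24.9   37. ]
 [ 680.8 -213.8   37. ]
 [ 487.9 -152.    12. ]
 [ 651.6 -195.1   39. ]]
knob [ 531.2 -122.3  127.9]
0.25 [ 0.6  0.3 -0.3  0.9  0.  -2.8]
-2.891592653589793 [ 0.6  0.3 -0.3  0.9  0.   0.3]
3.391592653589793 [ 0.6  0.3 -0.3  0.9  0.   0.3]
-0.33 [-0.2  0.3 -0.4  0.9  0.  -3. ]
2.811592653589793 [-0.2  0.3 -0.4  0.9  0.   0.1]
-3.471592653589793 [-0.2  0.3 -0.4  0.9  0.   0.1]
```

```bash
python3 - <<'E'
from h import *
np.set_printoptions(precision=3,suppress=True)
down(570,-85,230,-.32); bot.dwell(.2); im,m=shot("wrist","w1"); cv2.imwrite("pics/w1b.png",cv2.resize(im,(800,600),interpolation=cv2.INTER_CUBIC))
print(m["position"],bot.get_state()["t"])
down(415,265,190,.37); bot.dwell(.2); im,m=shot("wrist","w2"); cv2.imwrite("pics/w2b.png",cv2.resize(im,(800,600),interpolation=cv2.INTER_CUBIC))
print(m["position"],bot.get_state()["t"],bot.get_state()["qpos"])
E
```

```text
[ 633.084 -105.142  372.199] 4.1583
[477.691 288.947 332.245] 5.8417 [ 0.417  0.255 -0.404  0.912 -0.    -3.093]
```

View pics/w1b.png

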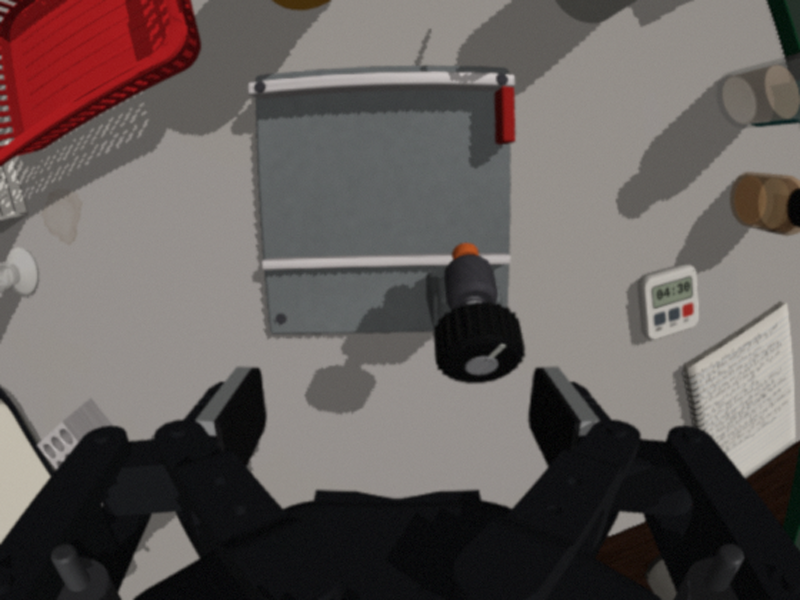

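View pics/w2b.png

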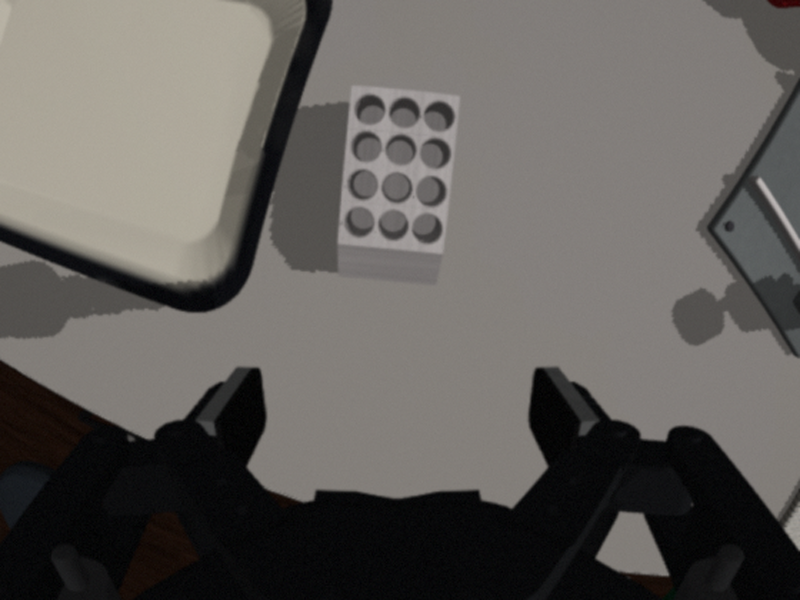

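Wrist view 1 (800 px scale) shows the open channel with rail (265–510,262), fence (250–515,80), stop (506,115), orange pad (466,250) and knob (480,340). View 2 shows the block's top corners at (351,86), (460,96), (445,254), (338,243), with the shoulder at the bottom, towards the gripper.

```bash
python3 - <<'E'
from h import *
np.set_printoptions(precision=1,suppress=True)
im,m=load("w2"); s=.7
c=onz("wrist",np.array([[351,86],[460,96],[445,254],[338,243]])*s,56,m); e=onz("wrist",np.array([[338,272],[436,284]])*s,39,m)
print(c,e,"edges",[np.linalg.norm(c[i]-c[(i+1)%4]) for i in range(4)], "front drop",np.linalg.norm((e.mean(0)-c[2:].mean(0))[:2]))
ax=c[:2].mean(0)-c[2:].mean(0); print("yaw",np.arctan2(ax[1],ax[0]),"mid",(c[:2].mean(0)+e.mean(0))/2, np.linalg.norm((c[:2].mean(0)-e.mean(0))[:2]))
im,m=load("w1")
cr=im[40:270,160:380]; cv2.imwrite("pics/w1c.png",cv2.resize(cr,None,fx=2.6,fy=2.6,interpolation=cv2.INTER_CUBIC))
rm=red(im); rm[:,:300]=0
cs=max(cv2.findContours(rm,0,2)[0],key=cv2.contourArea); print("stop rect",cv2.boxPoints(cv2.minAreaRect(cs)))
g=cv2.cvtColor(im,cv2.COLOR_BGR2HSV); o=cv2.inRange(g,(7,150,80),(20,255,255)); o[:,:300]=0;o[:, 350:]=0; print("orange",cv2.boundingRect(o))
E
```

```text
[[518.4 333.3  56. ]
 [536.  271.5  56. ]
 [444.  244.5  56. ]
 [427.1 307.2  56. ]] [[406.1 301.9  39. ]
 [421.5 239.7  39. ]] edges [np.float64(64.28211247692055), np.float64(95.85495662284058), np.float64(64.9386237196113), np.float64(94.91609184828938)] front drop 22.34369456582175
yaw 0.2818835447106543 mid [470.5 286.6  47.5] 117.70191897379067
stop rect [[351.  61.]
 [359.  61.]
 [359.  99.]
 [351.  99.]]
orange (317, 170, 18, 11)
```

View pics/w1c.png

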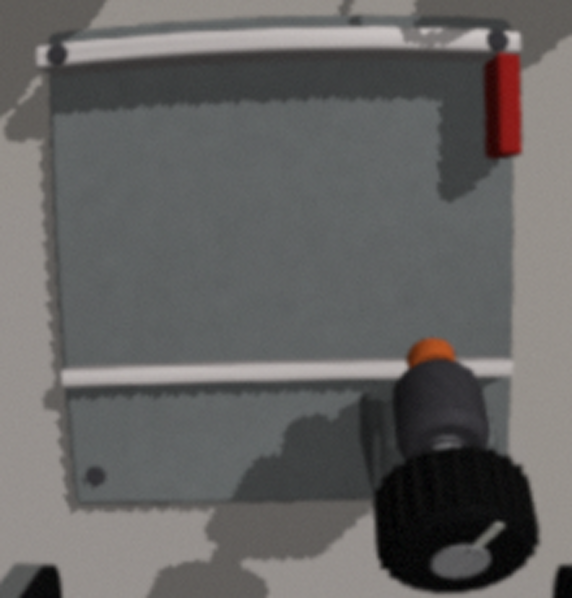

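Crop view: rail inner base runs (62,369)–(512,360), fence base (50,67)–(515,52), and the stop's face/top edge is at x≈498, y 55–152 (crop px).

```bash
python3 - <<'E'
from h import *
np.set_printoptions(precision=1,suppress=True)
im,m=load("w1")
P=lambda a,z:onz("wrist",np.array(a)/2.6+[160,40],z,m)
r=P([[63,370],[230,365],[390,361],[510,360]],12); f=P([[60,66],[200,56],[350,52],[485,55]],12)
def line(p): d=np.linalg.svd(p[:,:2]-p[:,:2].mean(0))[2][0]; d*=np.sign(d[1]); return np.arctan2(-d[0],d[1])
print("yaw rail,fence",line(r),line(f))
yaw=(line(r)+line(f))/2; X=np.array([np.cos(yaw),np.sin(yaw)]);Y=np.array([-X[1],X[0]])
print("x rail",r[:,:2]@X,"fence",f[:,:2]@X)
s=P([[498,58],[498,110],[498,152],[521,110],[508,155]],39); print("stop top +y edge y",s[:3,:2]@Y,"back",s[3,:2]@Y,"x end",s[4,:2]@X)
sb=P([[487,100],[487,150]],12); print("stop base y",sb[:,:2]@Y)
e=P([[53,120],[60,250],[68,400],[76,500]],12); print("open end y",e[:,:2]@Y)
hx=(np.mean(r[:,:2]@X)+np.mean(f[:,:2]@X))/2
print("yaw",yaw,"hx",hx)
# knob via w1 top-centre and top cam
p1,v1=rays("wrist",np.array([[462,560],[432,350]])/2.6+[160,40],m)
t=cv2.imread("pics/top0.png"); cv2.imwrite("pics/kn.png",np.hstack([cv2.resize(t[190:260,340:410],(400,400),interpolation=cv2.INTER_CUBIC),cv2.resize(cv2.imread("pics/scene0.png")[245:325,300:380],(400,400),interpolation=cv2.INTER_CUBIC)]))
E
```

```text
yaw rail,fence -0.2972532637725203 -0.30380793632577796
x rail [571.7 571.7 572.2 572.2] fence [706.2 705.8 705.7 705.6]
stop top +y edge y [10.  10.5 10.7] back 1.060531577106346 x end 659.9445558296062
stop base y [9.  9.4]
open end y [195.1 194.  195.  195.6]
yaw -0.3005306000491491 hx 638.8815882438857
```

View pics/kn.png

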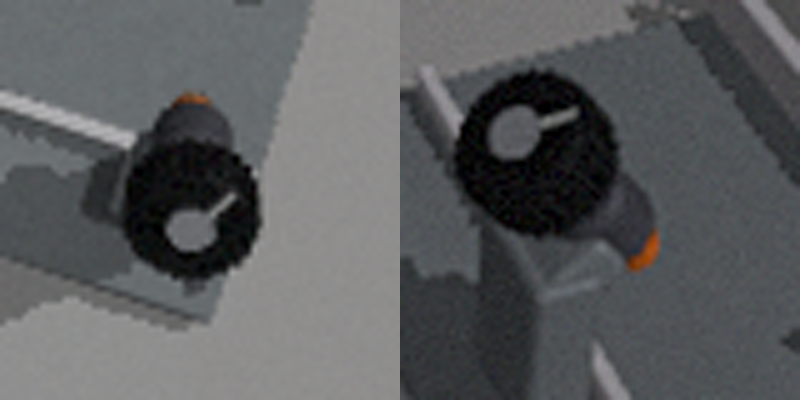

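The knob's top disc centre is clear in both views (crop (190,230) and (515,132)). The widths fit (128 mm) once the fence edge is taken at its top height. Now I'll pick the block and carry it over the mouth.

```bash
cat >> h.py <<'E'
YAW=-.3005; XH=np.array([np.cos(YAW),np.sin(YAW)]); YH=np.array([-XH[1],XH[0]])
HOME=636.7*XH+41.7*YH; MOUTH=HOME+85*YH
E
python3 - <<'E'
from h import *
np.set_printoptions(precision=2,suppress=True)
print("home",HOME,"mouth",MOUTH)
d=[rays("top",[340+190*.175,190+230*.175]),rays("scene",[300+115*.2,245+132*.2]),rays("wrist",np.array([462,560])/2.6+[160,40],load("w1")[1])]
for a,b in((0,1),(0,2),(1,2)):
    k=cross(d[a][0],d[a][1][0],d[b][0],d[b][1][0]); print("disc",k,"in holder",(k[:2]-HOME)@XH,(k[:2]-HOME)@YH)
b=np.array([470,286.2]); yb=.282; g=b+4*np.array([np.cos(yb),np.sin(yb)])
down(*g,90,yb); bot.movel([*g,13],max_speed=120)
bot.grip(0.0,60); s=bot.get_state(); print(s["opening"],s["gripper_force"],s["tcp_pos"],s["t"])
bot.movel([*g,110],max_speed=150)
p=MOUTH+4*XH
bot.movel([*p,110],[np.pi,0,YAW],max_speed=200); bot.movel([*p,62],max_speed=120); bot.dwell(.2)
im,m=shot("wrist","w3"); cv2.imwrite("pics/w3b.png",cv2.resize(im[60:330,120:480],(800,600),interpolation=cv2.INTER_CUBIC))
s=bot.get_state(); print(s["tcp_pos"],s["orientation"],s["qpos"],s["opening"],s["t"],m["position"])
E
```

```text
home [ 620.51 -148.63] mouth [645.67 -67.44]
disc [ 521.46 -119.24  140.96] in holder -103.31416323747588 -1.2439110649749086
disc [ 521.23 -118.91  138.11] in holder -103.63091572733154 -0.995610411935329
disc [ 522.54 -118.51  139.98] in holder -102.50011771089825 -0.2276277828476027
0.7460282862612733 67.10668374784291 [474.82 287.58  14.25] 7.5083
[650.24 -68.79  63.04] [-3.14 -0.   -0.3 ] [-0.22  0.66 -0.11  0.8  -0.   -3.06] 0.7413229091169422 11.2417 [713.56 -87.85 205.5 ]
```

View pics/w3b.png

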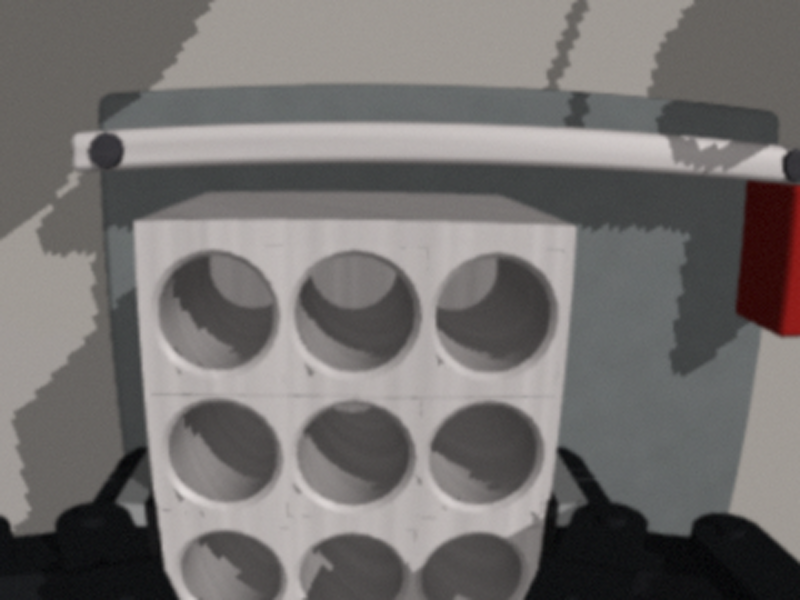

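The block is held over the mouth: its rear top edge runs (135,222)–(577,228) and its rear bottom edge (208,193)–(505,197). The fence edge is at about row 162. Next I'll compare the play and lower.

```bash
python3 - <<'E'
from h import *
np.set_printoptions(precision=2,suppress=True)
im,m=load("w3"); P=lambda a,z:onz("wrist",np.array(a)/(800/360)+[120,60],z,m)[:,:2]
L=lambda p:((p-HOME)@np.c_[XH,YH])
print("fence",L(P([[130,163],[300,160],[500,163],[690,172]],37)))
t=L(P([[135,222],[350,221],[577,228]],104.8)); b=L(P([[208,193],[350,192],[505,197]],48.8))
print("block top rear",t,"bottom rear",b, "angles",np.arctan2(t[0,0]-t[-1,0],t[0,1]-t[-1,1]),np.arctan2(b[0,0]-b[-1,0],b[0,1]-b[-1,1]))
print("stop corner",L(P([[745,183],[782,333]],[12,39])) , L(P([[782,333]],39)))
E
```

```text
fence [[ 66.79 138.1 ]
 [ 66.33  97.24]
 [ 66.17  50.5 ]
 [ 66.51   0.84]]
block top rear [[ 59.89 116.56]
 [ 59.59  85.63]
 [ 59.12  52.82]] bottom rear [[ 59.8  116.73]
 [ 59.64  85.65]
 [ 59.03  51.63]] angles 0.012159619469099037 0.011741418154839776
stop corner [[ 63.96 -30.95]
 [ 25.43 -31.87]] [[ 25.43 -31.87]]
```

```bash
python3 - <<'E'
from h import *
np.set_printoptions(precision=2,suppress=True)
p=MOUTH+6.6*XH; R=[np.pi,0,YAW+.01]
bot.movel([*p,62],R,max_speed=60)
bot.movel([*p,42],max_speed=60)
hit=bot.movel([*p,22],max_speed=25,threshold=8); s=bot.get_state(); print(hit,s["tcp_pos"],s["contact_force"],s["t"])
E
```

```text
True [651.88 -69.38  26.31] [-0.26  1.01  4.26] 12.6
```

```bash
python3 - <<'E'
from h import *
np.set_printoptions(precision=2,suppress=True)
bot.grip(1.0); s=bot.get_state(); p=s["tcp_pos"][:2]
bot.movel([*p,130],max_speed=150)
q=HOME+16*XH+160*YH
bot.move_ptp([*q,130],[np.pi,0,YAW+np.pi/2]); bot.grip(.45); bot.dwell(.2)
im,m=shot("wrist","w4"); cv2.imwrite("pics/w4b.png",cv2.resize(im,(800,600)))
s=bot.get_state(); print(s["tcp_pos"],s["qpos"],s["t"],s["opening"])
for y in(160,43): print(solve_ik([*(HOME+16*XH+y*YH),30],[np.pi,0,YAW+np.pi/2]))
E
```

```text
[683.13  -0.54 130.  ] [-0.11  0.64  0.06  0.98 -0.    1.76] 18.575 0.4512925812806427
[-0.11  0.74 -0.04  0.79  0.    1.76]
[-0.28  0.7  -0.12  0.75  0.    1.59]
```

View pics/w4b.png

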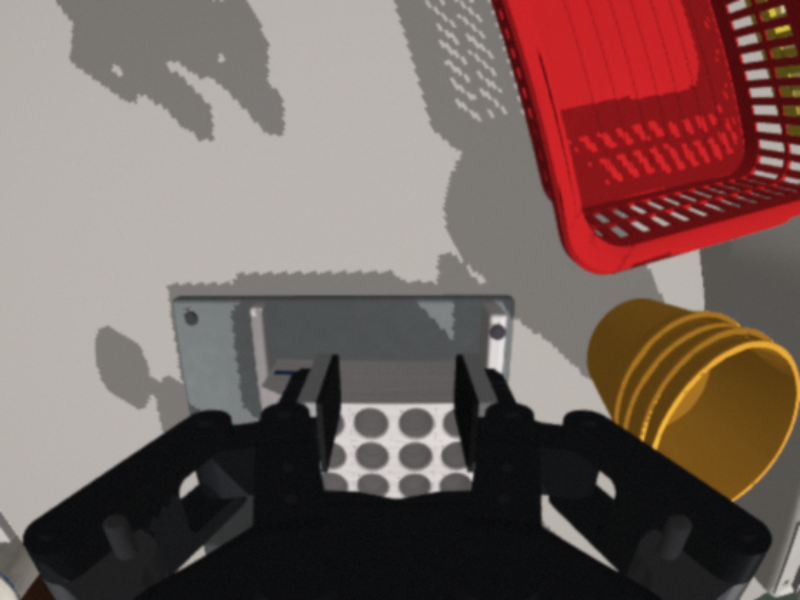

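The block stands between rail and fence with its blue band on the knob side. Before pushing I'll check how far the yellow cups are from the gripper.

```bash
python3 - <<'E'
from h import *
np.set_printoptions(precision=1,suppress=True)
im=cv2.imread("pics/top0.png"); h=cv2.cvtColor(im,cv2.COLOR_BGR2HSV); k=cv2.inRange(h,(14,140,60),(24,255,255)); k[:, :330]=0;k[:60]=0
x,y,w,hh=cv2.boundingRect(k); print(x,y,w,hh)
P=onz("top",[[x,y+hh],[x+w,y+hh],[x+w/2,y+hh]],[60]*3)[:,:2]; P2=onz("top",[[x+w/2,y+hh]],[110])[:,:2]
print((P-HOME)@np.c_[XH,YH],(P2-HOME)@np.c_[XH,YH])
E
```

```text
335 73 47 50
[[114.  144.3]
 [148.5  39.7]
 [131.2  92. ]] [[115.7  96. ]]
```

```bash
python3 - <<'E'
from h import *
np.set_printoptions(precision=2,suppress=True)
def T(y,z): return [*(HOME+8*XH+y*YH),z]
bot.movel(T(160,130)); bot.movel(T(160,32),max_speed=120)
print(bot.movel(T(58,32),max_speed=60,threshold=25))
h=bot.movel(T(36,32),max_speed=20,threshold=9); s=bot.get_state()
print(h,(s["tcp_pos"][:2]-HOME)@np.c_[XH,YH],s["tcp_pos"],s["contact_force"],s["t"])
E
```

```text
False
True [ 7.56 43.84] [ 640.71 -108.99   31.77] [ 0.65 -0.27  0.87] 22.4167
```

```bash
cat >> h.py <<'E'
Z3=np.array([0,0,1.]); X3=np.r_[XH,0]; Y3=np.r_[YH,0]
AX=-np.sin(np.radians(35))*X3+np.cos(np.radians(35))*Z3
K=np.r_[HOME-95*XH-.8*YH,128]
def krot(phi):
    R0=np.c_[Y3,np.cross(-AX,Y3),-AX]
    return (Ro.from_matrix(R0)*Ro.from_euler("z",phi)).as_euler("xyz")
E
python3 - <<'E'
from h import *
np.set_printoptions(precision=2,suppress=True)
p=HOME+8*XH
bot.movel([*(p+62*YH),32]); bot.movel([*(p+62*YH),220],max_speed=200)
print(K)
for d in(76,-14,-30):
  for phi in np.arange(-3,3.3,.6): 
    q=solve_ik(K+d*AX,krot(phi)); print(d,round(phi,1),q)
im,m=shot("wrist","w5"); cv2.imwrite("pics/w5b.png",cv2.resize(im[100:],(800,457)))
E
```

```text
[ 529.53 -121.27  128.  ]
76 -3.0 [-0.4  -0.08 -1.02  0.03  0.06 -1.51]
76 -2.4 [-0.4  -0.08 -1.02  0.03  0.06 -0.91]
76 -1.8 [-0.4  -0.08 -1.02  0.03  0.06 -0.31]
76 -1.2 [-0.4  -0.08 -1.02  0.03  0.06  0.29]
76 -0.6 [-0.4  -0.08 -1.02  0.03  0.06  0.89]
76 0.0 [-0.4  -0.08 -1.02  0.03  0.06  1.49]
76 0.6 [-0.4  -0.08 -1.02  0.03  0.06  2.09]
76 1.2 [-0.4  -0.08 -1.02  0.03  0.06  2.69]
76 1.8 [-0.4  -0.08 -1.02  0.03  0.06 -3.  ]
76 2.4 [-0.4  -0.08 -1.02  0.03  0.06 -2.4 ]
76 3.0 [-0.4  -0.08 -1.02  0.03  0.06 -1.8 ]
-14 -3.0 [-0.39  0.18 -1.02 -0.24  0.05 -1.5 ]
-14 -2.4 [-0.39  0.18 -1.02 -0.24  0.05 -0.9 ]
-14 -1.8 [-0.39  0.18 -1.02 -0.24  0.05 -0.3 ]
-14 -1.2 [-0.39  0.18 -1.02 -0.24  0.05  0.3 ]
-14 -0.6 [-0.39  0.18 -1.02 -0.24  0.05  0.9 ]
-14 0.0 [-0.39  0.18 -1.02 -0.24  0.05  1.5 ]
-14 0.6 [-0.39  0.18 -1.02 -0.24  0.05  2.1 ]
-14 1.2 [-0.39  0.18 -1.02 -0.24  0.05  2.7 ]
-14 1.8 [-0.39  0.18 -1.02 -0.24  0.05 -2.98]
-14 2.4 [-0.39  0.18 -1.02 -0.24  0.05 -2.38]
-14 3.0 [-0.39  0.18 -1.02 -0.24  0.05 -1.78]
-30 -3.0 [-0.39  0.23 -1.01 -0.28  0.05 -1.5 ]
-30 -2.4 [-0.39  0.23 -1.01 -0.28  0.05 -0.9 ]
-30 -1.8 [-0.39  0.23 -1.01 -0.28  0.05 -0.3 ]
-30 -1.2 [-0.39  0.23 -1.01 -0.28  0.05  0.3 ]
-30 -0.6 [-0.39  0.23 -1.01 -0.28  0.05  0.9 ]
-30 0.0 [-0.39  0.23 -1.01 -0.28  0.05  1.5 ]
-30 0.6 [-0.39  0.23 -1.01 -0.28  0.05  2.1 ]
-30 1.2 [-0.39  0.23 -1.01 -0.28  0.05  2.7 ]
-30 1.8 [-0.39  0.23 -1.01 -0.28  0.05 -2.98]
-30 2.4 [-0.39  0.23 -1.01 -0.28  0.05 -2.38]
-30 3.0 [-0.39  0.23 -1.01 -0.28  0.05 -1.78]
```

View pics/w5b.png

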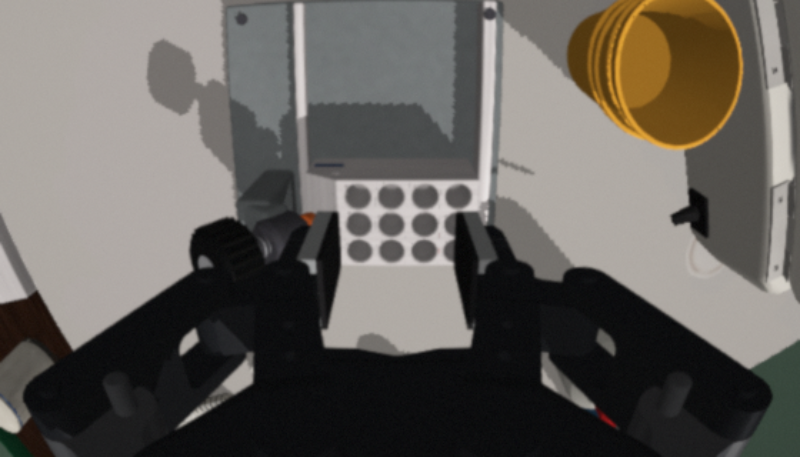

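The block is home and square, with the orange pad over its shoulder. Now the knob.

```bash
python3 - <<'E'
from h import *
np.set_printoptions(precision=2,suppress=True)
bot.grip(1.0)
bot.move_ptp(K+70*AX,krot(-3.2)); print(bot.get_state()["t"])
h=bot.movel(K-13*AX,max_speed=90,threshold=12); s=bot.get_state(); print(h,s["tcp_pos"]-K,s["t"],s["wrist_torque"])
if not h:
    bot.grip(0.0,40); s=bot.get_state(); print("grip",s["opening"],s["gripper_force"],s["contact_force"],s["wrist_torque"],s["wrist_torque"]@AX,s["t"])
E
```

```text
27.1417
False [  7.08  -2.14 -10.42] 28.2167 [0.15 0.55 0.01]
grip 0.5452089113314754 39.42613526713103 [-4.57  2.09  8.45] [0.19 0.52 0.02] -7.395984506101536e-05 28.65
```

```bash
python3 - <<'E'
from h import *
np.set_printoptions(precision=2,suppress=True)
ph=0
while ph<1.99:
    ph+=.25; bot.movel(K-(13+5*ph)*AX,krot(-3.2+ph),max_speed=20); s=bot.get_state()
    tq=s["wrist_torque"]@AX; print(round(ph,2),round(tq,2),s["contact_force"],round(s["qpos"][5],2),round(s["t"],2))
    if abs(tq)>.7: break
E
```

```text
0.25 -0.19 [-5.43  1.71  7.67] -1.45 29.05
0.5 -0.26 [-4.34  2.38  8.66] -1.2 29.45
0.75 -0.22 [-5.01  2.94  7.81] -0.95 29.85
1.0 -0.21 [-5.46  3.02  7.36] -0.7 30.25
1.25 -0.23 [-5.95  4.06  7.91] -0.45 30.65
1.5 -0.17 [-3.98  4.42  7.07] -0.2 31.05
1.75 -0.16 [-5.16  4.8   8.43] 0.05 31.45
2.0 -0.22 [-5.22  5.62  8.42] 0.3 31.85
```

```bash
python3 - <<'E'
from h import *
np.set_printoptions(precision=2,suppress=True)
ph=2.0
while ph<3.35:
    ph+=.08; bot.movel(K-(13+5*ph)*AX,krot(-3.2+ph),max_speed=15); s=bot.get_state()
    tq=s["wrist_torque"]@AX; print(round(ph,2),round(tq,2),s["contact_force"],round(s["qpos"][5],2),round(s["t"],2))
    if abs(tq)>.75: break
E
```

```text
2.08 -0.12 [-4.47  6.54  8.38] 0.38 32.1
2.16 -0.19 [-4.19  7.06  7.98] 0.46 32.35
2.24 -0.17 [-4.34  6.76  7.15] 0.54 32.6
2.32 -0.1 [-4.69  6.45  7.99] 0.62 32.85
2.4 -0.14 [-5.26  6.43  7.6 ] 0.7 33.1
2.48 -0.1 [-4.64  6.64  8.11] 0.78 33.35
2.56 -0.14 [-3.68  6.55  8.51] 0.86 33.6
2.64 -0.14 [-4.56  6.25  8.48] 0.94 33.85
2.72 -0.11 [-3.77  7.13  6.98] 1.02 34.1
2.8 0.66 [-4.74  6.69  8.75] 1.1 34.35
2.88 0.62 [-8.26  2.26 13.43] 1.18 34.6
2.96 0.48 [-9.39  1.25 15.14] 1.26 34.85
3.04 0.25 [-8.5   1.58 14.02] 1.34 35.1
3.12 0.53 [-9.87  1.95 14.46] 1.42 35.35
3.2 0.66 [-10.14   2.96  14.79] 1.5 35.6
3.28 0.44 [-10.48   4.4   15.34] 1.58 35.85
3.36 0.51 [-9.93  4.89 14.42] 1.66 36.1
```

```bash
python3 - <<'E'
from h import *
np.set_printoptions(precision=2,suppress=True)
ph=3.36
bot.grip(0.0,80); print(bot.get_state()["wrist_torque"]@AX)
for i in range(4):
    ph+=.04; bot.movel(K-(13+5*2.8)*AX,krot(-3.2+ph),max_speed=15); s=bot.get_state(); tq=s["wrist_torque"]@AX; print(round(ph,2),round(tq,2),s["contact_force"])
    if tq>1: break
bot.grip(1.0); bot.movel(K+70*AX,max_speed=120)
p=K+130*AX
bot.movel(p,max_speed=150); bot.dwell(.2)
im,m=shot("wrist","w6"); a=cv2.resize(im[:330],(400,236)); cv2.imwrite("pics/w6a.png",a)
sc=imaging.capture("scene")[200:380,230:450]; tp=imaging.capture("top")[120:260,270:430]
cv2.imwrite("pics/end.png",np.hstack([cv2.resize(im,(800//3+14,300)),cv2.resize(sc,(270,300)),cv2.resize(tp,(250,300))]))
print(bot.get_state()["t"])
E
```

```text
0.5077142088262901
3.4 2.29 [ 13.85  -3.27 -19.16]
38.9917
```

View pics/end.png

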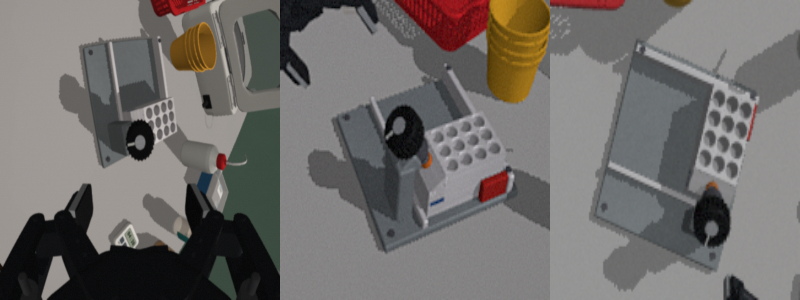

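The end views show the block against the red stop, the pad on its shoulder and the white mark turned. The knob held hard at 2.3 N m, so it is tight, and the arm is clear.

```bash
python3 -c "
from bench import bot
print(bot.sign_off())"
```

```text
the job is handed in; nothing more can be done
None
```

The block is in the holder against the red end stop, the knob is turned clockwise to its hard stop with the orange pad on the shoulder, and I handed the job in with the arm clear, at about 39 s.

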